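# Free the ratchet of a vial press and push its arm down onto the vial

## Robot

A 6-joint arm with a two-finger parallel gripper is mounted at the origin on a cart in front of the work surface, level with it; the furniture and walls round the work are solid. World frame = base frame: x ahead of the robot, y to its left, z up, the work surface at z = 0. Lengths are in m, angles in rad, forces in N, time in s.
With the tool pointing down it reaches from about 0.35 to 0.725 m from the base axis. Payload 6 kg.
Tool frame: the origin (TCP) lies at the very end of the fingers, on their centre line; the grasp point (between the pads) lies 19 mm behind it (robot.grasp_offset is the distance from the TCP to the grasp point, in m); z points along the fingers, y is the line along which they close (so a half turn about z gives the same grasp; the last joint's range is limited). The gripper opens to 85 mm and grips with 20 to 120 N. Pads are 22 mm wide; open, the fingers measure 114 mm over their backs; the gripper's body (76 mm by 85 mm) begins 54 mm behind the grasp point. The pads swing forward as they close: fully open they stand 13 mm farther back than shut.
Start: joints at [1.614, 0.04, 0.085, 0, -1.615, -0.334], TCP at [0.172, 0.575, 0.21] pointing down, gripper open.
Joint ranges: [-2.56, 2.56], [-1.29, 2.01], [-1.08, 1.49], [-3.29, 1.98], [-2.81, -0.18], [-2.99, 2.99]. Speed limits (rad/s): [2.57, 2.57, 3.01, 3.14, 3.14, 3.14].

## Interface

Orientations are given as a 3x3 rotation matrix whose columns are the frame's x, y, z axes.
In Python, from bench import robot, cams gives the robot as it stands.
- The arm moves only by the tool carry_out, never from a script. Its argument "plan" is a list of rows, each an object with "offset": the shift along the tool's x, y, z in m, a list of three; "turn": the turn about the tool's z in degrees; "fingers": the finger opening in m, from 0 to 0.0854. A call has 1 to 5 rows; each row shifts and turns the commanded pose from where the row before left it, along the tool's axes as they then stand; what a row does not reach is not made up. A row lasts 1/12 s, in which the tool goes at most 41.7 mm and 7.16 degrees, less where a joint would pass 70% of its speed; a pose out of reach is approached as far as the arm can. A call with a gripper value outside its range is refused whole. The fingers move at their own pace and stop on an object; the grip force is fixed at half the most. Time passes only in rows, so rows that do not move let the fingers close. It gives the time, the measured TCP pose, the force, the opening and the grip force at its end, in the units of the state.
- robot.get_obs(): the state, without advancing time (a new reading comes with each control period).
- cams.snapshot(name): name is "scene" or "top" or "wrist"; returns (picture, depth): 400x640x3 uint8, blue, green, red; 400x640 float32, m along the optical axis (not along the pixel's ray), 0 where there is no reading.
- cams.camera_model(name): a dict with "fx", "fy", "cx", "cy" (pixels), "xyz" and "attitude" of the camera in the world. Camera axes: x right, y down, z forward; pixel columns grow to the right and rows downward; lengths in m; the calibration is good to about 2 mm. A picture is of the moment at which its call begins: read the wrist's pose just before it. camera_model takes no time and is no camera call; for the wrist camera it gives the pose at the moment of the call.
- robot.close_job(): hands the job in; it is judged then, once.
The state is a dict: "clock": time; "joints": joint angles; "joint_velocities": joint speeds; "effort": joint torques, N m; "ee_pos": TCP position; "orientation": TCP orientation; "wrist_force": force on the tool from outside, world axes, zero at the start; "torque": the same for the moment, N m; "gripper_width": finger opening in m; "grasp_force": force on a finger pad.
Only numpy, scipy, OpenCV 4.12 (cv2) and the standard library are available. Lean on these libraries where they do the work, as an engineer would, in place of code of your own. Each camera call takes 0.05 s, during which the arm holds its last target. There are 200 camera calls.

## Task

The small blue vial press on the bench is locked by its ratchet with the arm raised. With the fingertips, press the red tab of the pawl all the way down so that the pawl swings free of the teeth (it stays there), then push the arm down by its black grip, past the teeth to its stop, so that the foot presses on the cap of the vial in the nest, and let go and move clear. Only press and push: grip or lift nothing, leave the vial upright in its nest, and do not disturb the other things on the bench.

Things in the scene. Friction and masses are not known exactly. Their poses are not given: they have to be found in the camera images.
- press: Blue press for seating vial caps, fixed. Origin: under its base plate on the nest's axis, z up. Plate 190x100x12 mm, x -40 to +150. Arm moves in the plane y = 0 about a hinge at (70,0,85) mm along y, between cheeks (x 45 to 91, |y| to 25, top z 110), and points to -x and up. Toothed wheel (radius 45 mm) on the hinge; pawl behind it at +x, pivot (108,0,36) mm.
- press_arm (a joint): Arm angle, rad: 0 to 0.04 at the start (arm then 0.70 rad, 40 degrees, above level at 0), grows as the arm goes down, 0.70 = level, at its stop. The foot meets the cap at about 0.655. While the pawl is hooked in, a tooth stops the arm at about 0.06. When free it takes about 2 to 4 N at the grip and stays where it is left.
- grip_end (a point): Point on top of the arm's black rubber grip, 150 mm from the hinge axis along the arm and 8 mm above its centre line. Grip 118 to 178 mm from the hinge, 20 mm wide, 16 mm thick. It swings down in an arc about the hinge; with the arm level it is at (-80,0,93) mm in the press's frame.
- press_foot: The spring-loaded black rubber foot under the arm, 21 mm across, 70 mm from the hinge; it gives 7 mm on a soft spring (0.4 N per mm). Origin: on the arm's centre line; its underside is 20 mm below that.
- pawl (a joint): Angle of the ratchet pawl, rad: 0 = its nose is hooked over a tooth, grows as the red tab is pressed down, 0.26 = fully free, at its stop. From 0.18 on it is clear of the teeth. Friction at its pivot keeps it wherever it is left.
- tab_top (a point): Centre of the upper face of the pawl's red tab, 24 x 20 mm (along the press's x, y), 8 mm thick. At the start it is at (163, 0, 68) mm in the press's frame. Pressing it down by 15 mm (it also moves 6 mm outward to +x) brings the pawl to its stop; about 2 to 3 N.
- vial: Glass vial with blue cap, 27 mm across, 56 mm tall, cream filling, standing loose in the aluminium nest ring (43 mm outside, 31 mm bore, 12 mm high) of the press. Origin: centre of its underside, z up; the cap's top is 68 mm above the bench. Stays there.
- spare_vial_white: Spare vial with white cap, 27 mm across, 56 mm tall. Loose bystander, origin at the centre of its underside; leave alone.
- spare_vial_black: Spare vial with black cap, 27 mm across, 56 mm tall. Loose bystander, origin at the centre of its underside; leave alone.
- spare_vial_pink: Spare vial with white cap and pink filling, 27 mm across, 56 mm tall. Loose bystander, origin at the centre of its underside; leave alone.
- tape_roll: Roll of beige tape lying flat, 66 mm across, 19 mm high. Loose bystander, origin at the centre of its underside; leave alone.
- amber_bottle: Brown reagent bottle with red cap, 49 mm across, 116 mm tall. Loose bystander, origin at the centre of its underside; leave alone.
- beaker: Clear beaker, 78 mm across, 111 mm tall. Loose bystander, origin at the centre of its underside; leave alone.

How it is judged:
On the way, in this order (a step that is already met when the one before it is completed fails the run):
1. the pawl is pressed free of the teeth while the arm is still raised (value of joint pawl above 0.15 rad and value of joint press_arm below 0.12 rad), for 0.2 s.
2. the arm is pushed down to its stop, its foot on the vial's cap (value of joint press_arm above 0.66 rad and contact force between press_foot and vial above 0.4 N), for 0.2 s.
At the end, for the whole second after the job is handed in: The arm is at rest within 0.04 rad of its lower stop, the foot presses on the vial's cap with more than 0.4 N, and the vial stands upright (within 7 degrees) on the floor of its nest, within 6 mm of its axis (all of step 2 and velocity of joint press_arm below 0.05 rad/s and angle between vial's own z axis and vertical below 0.12 rad and z of vial in the frame of press below 0.016 m and horizontal distance between vial and press below 0.006 m and linear speed of vial below 0.02 m/s); the robot touches nothing.
It fails at once if the vial is lifted or taken out of its nest (distance of vial from where it was at the start of the episode above 0.012 m or angle between vial's own z axis and vertical above 0.25 rad).
It fails at once if a bystander is moved or knocked over (distance of any of spare_vial_white, spare_vial_black, spare_vial_pink, tape_roll, amber_bottle, beaker from where it was at the start of the episode above 0.02 m or angle between any of spare_vial_white, spare_vial_black, spare_vial_pink, tape_roll, amber_bottle, beaker's own z axis and vertical above 0.3 rad).
It also fails if it takes over 45 s, if anything falls off the work surface, if the arm or the gripper's body presses on something with over 40 N, if the wrist force passes 120 N, or if a joint passes its speed limit or range.

## Working session

There is one attempt and no reset: what is moved stays moved. The work goes in short steps, Python scripts to look and compute and a tool call to move; the robot and the scene stay as the last step left them, time stands still between calls to the robot, and variables do not carry over. Pictures are saved under pics/ and viewed, at most 10 in all, crops included, and the job is handed in when it is done.

Besides the shell and the picture viewer there is one more tool, called after "Request:" by a JSON object that holds its "method" and its "body", one argument or row to a line. carry_out: Moves the arm, as the interface text tells. Its arguments: {"type":"object","properties":{"plan":{"type":"array"}},"required":["plan"]}

```bash
mkdir -p pics; cat > h.py <<'E'
import numpy as np, cv2
from bench import robot, cams
def pts(name):
    m=cams.camera_model(name); im,d=cams.snapshot(name)
    v,u=np.mgrid[0:d.shape[0],0:d.shape[1]]
    P=np.stack([(u-m['cx'])/m['fx']*d,(v-m['cy'])/m['fy']*d,d],-1)
    W=P@np.array(m['attitude']).reshape(3,3).T+np.array(m['xyz'])
    W[d==0]=np.nan
    return im,d,W,m
E
python3 - <<'E'
from h import *
o=robot.get_obs(); print(o['ee_pos'],o['orientation'],o['clock'])
ims=[]
for n in('scene','top'):
    im,d,W,m=pts(n); np.savez(f'{n}.npz',im=im,W=W); cv2.imwrite(f'pics/{n}.png',im)
    print(n,m['xyz'],np.round(m['attitude'],2).tolist(),m['fx'])
    hsv=cv2.cvtColor(im,cv2.COLOR_BGR2HSV); H,S,V=cv2.split(hsv)
    for nm,mk in dict(red=((H<8)|(H>172))&(S>140)&(V>70),blue=(H>95)&(H<125)&(S>120)&(V>50)).items():
        k,l,st,c=cv2.connectedComponentsWithStats(mk.astype(np.uint8))
        for i in range(1,k):
            if st[i,4]>25: print(nm,st[i].tolist(),np.round(np.nanmedian(W[l==i],0),3))
E
```

```text
[0.17183745 0.57446714 0.20865721] [[ 9.58019020e-01 -2.86704344e-01 -4.19532622e-04]
 [-2.86704632e-01 -9.58017398e-01 -1.76585584e-03]
 [ 1.04358990e-04  1.81200543e-03 -9.99998353e-01]] 0.0
scene [-0.47277561  0.41184462  0.73539496] [[-0.08, -0.51, 0.85], [-1.0, 0.03, -0.08], [0.02, -0.86, -0.51]] 476.02255102717817
red [310, 179, 14, 18, 202] [0.631 0.314 0.104]
red [307, 231, 10, 6, 51] [0.468 0.338 0.068]
blue [0, 214, 77, 96, 5766] [0.393 0.951 0.073]
blue [313, 217, 80, 48, 1623] [0.465 0.247 0.013]
blue [370, 222, 9, 7, 59] [0.497 0.181 0.067]
top [0.45324086 0.33909199 0.97536559] [[0.01, -1.0, 0.08], [-1.0, -0.01, -0.0], [0.01, -0.08, -1.0]] 367.4972424794797
red [322, 142, 16, 17, 205] [0.64  0.31  0.112]
red [314, 216, 10, 9, 71] [0.475 0.337 0.067]
blue [25, 174, 87, 107, 6421] [0.451 0.953 0.071]
blue [104, 184, 23, 12, 201] [0.544 0.828 0.088]
blue [321, 190, 71, 27, 864] [0.524 0.25  0.011]
blue [324, 211, 73, 27, 969] [0.466 0.235 0.011]
```

```bash
python3 - <<'E'
import cv2
a=cv2.imread('pics/scene.png');b=cv2.imread('pics/top.png')
cv2.imwrite('pics/s2.png',cv2.resize(a[120:320,220:480],None,fx=3,fy=3))
cv2.imwrite('pics/t2.png',cv2.resize(b[100:300,220:480],None,fx=3,fy=3))
E
```

```text
(no output)
```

View pics/s2.png

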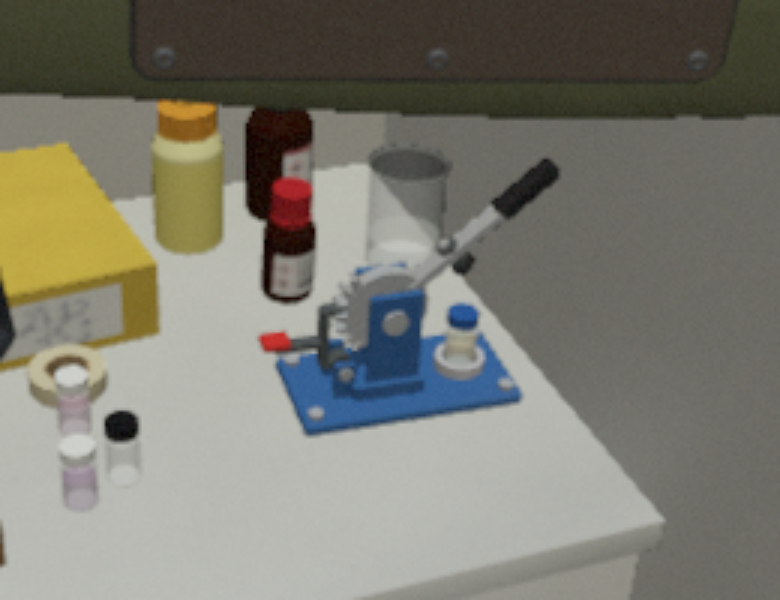

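View pics/t2.png

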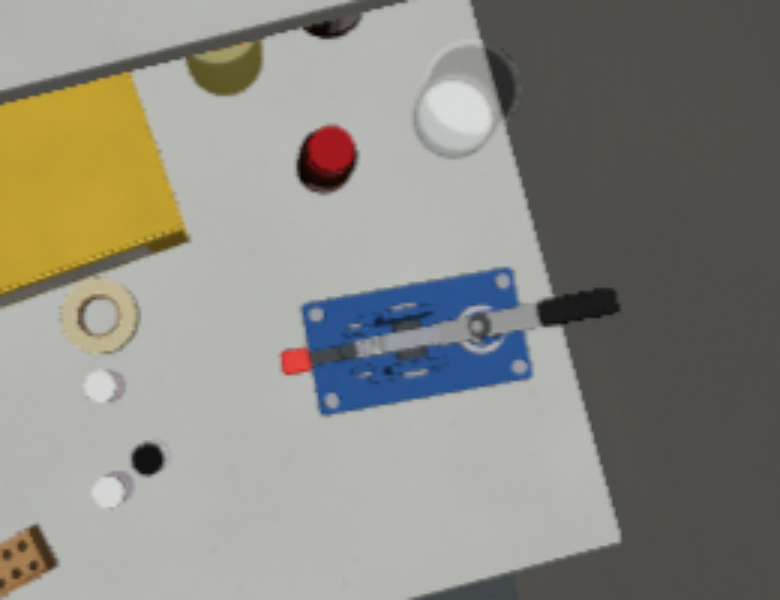

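The scene view shows the press with the red tab at about (312,234) and the arm raised to the right, away from the spares. The top view shows the tab at (318,220) and the black grip at about (414,202). Next I'll get the press frame, triangulate the tab, and locate the grip.

```bash
cat >> h.py <<'E'
def ray(m,u,v):
    r=np.array(m['attitude']).reshape(3,3)@np.array([(u-m['cx'])/m['fx'],(v-m['cy'])/m['fy'],1.]); return np.array(m['xyz']),r
def onplane(m,u,v,z):
    c,r=ray(m,u,v); return c+r*(z-c[2])/r[2]
def tri(a,b):
    (c1,r1),(c2,r2)=a,b
    s=np.linalg.lstsq(np.c_[r1,-r2],c2-c1,rcond=None)[0]
    p,q=c1+s[0]*r1,c2+s[1]*r2; return (p+q)/2,np.linalg.norm(p-q)
E
python3 - <<'E'
from h import *
R={};G={}
for n in('scene','top'):
    m=cams.camera_model(n); f=np.load(n+'.npz'); im=f['im'];W=f['W']
    H,S,V=cv2.split(cv2.cvtColor(im,cv2.COLOR_BGR2HSV))
    mk=((H<8)|(H>172))&(S>140)&(V>70); mk[:205]=0; mk[250:]=0; mk[:,:290]=0;mk[:,340:]=0
    if n=='scene': mk&=V>V[mk].max()*0.75
    v,u=np.nonzero(mk); R[n]=ray(m,u.mean(),v.mean()); print(n,'tab',u.mean(),v.mean(),np.nanmedian(W[mk],0))
    print(' plane68',onplane(m,u.mean(),v.mean(),.068))
    g=(V<60); x0,y0,x1,y1=(383,170,408,196) if n=='scene' else (399,193,430,213)
    q=np.zeros_like(g); q[y0:y1,x0:x1]=g[y0:y1,x0:x1]
    k,l,st,c=cv2.connectedComponentsWithStats(q.astype(np.uint8)); i=1+st[1:,4].argmax(); 
    print(' grip',st[i],c[i],np.nanmedian(W[l==i],0),np.nanmax(W[l==i][:,2])); G[n]=ray(m,*c[i])
    b=(H>95)&(H<125)&(S>120)&(V>50)
    if n=='top':
        b[:, :310]=0;b[:,410:]=0
        v,u=np.nonzero(b); p=np.array([onplane(m,a,c_,.012)[:2] for a,c_ in zip(u,v)],np.float32)
        r=cv2.minAreaRect(cv2.convexHull(p)); print(' plate',r,cv2.boxPoints(r))
    else:
        c=b.copy();c[:,:360]=0;c[230:]=0; c[:215]=0; v,u=np.nonzero(c);print(' cap',onplane(m,u.mean(),v.mean(),.064))
print('tab',tri(R['scene'],R['top']));print('grip',tri(G['scene'],G['top']))
E
```

```text
scene tab 311.3181818181818 233.29545454545453 [0.46982032 0.33975726 0.06798994]
 plane68 [0.47013814 0.33941646 0.068     ]
 grip [384 173  22  20 182] [395.15384615 182.48351648] [0.50407675 0.13701288 0.1841787 ] 0.2027222278203018
 cap [0.50515765 0.18246943 0.064     ]
top tab 318.3943661971831 220.0281690140845 [0.47460711 0.33704848 0.06683927]
 plane68 [0.47448424 0.33611837 0.068     ]
 grip [399 196  28  13 238] [412.79831933 201.7394958 ] [0.51220181 0.13307782 0.18650183] 0.2035018422063667
 plate ((0.4941022992134094, 0.23107995092868805), (0.09681160002946854, 0.18590988218784332), 10.497923851013184) [[0.42957035 0.31365943]
 [0.4634431  0.1308614 ]
 [0.5586343  0.14850047]
 [0.5247615  0.3312985 ]]
tab (array([0.47467293, 0.33758357, 0.06471336]), np.float64(0.0029603905304290455))
grip (array([0.51294569, 0.13299811, 0.17946983]), np.float64(0.0030358688660132205))
```

Request:
{"method": "carry_out", "body": {
  "plan": [
    {"offset": [0, 0, 0], "turn": -6.8, "fingers": 0},
    {"offset": [0, 0, 0], "turn": -6.8, "fingers": 0},
    {"offset": [0, 0, 0], "turn": -6.8, "fingers": 0},
    {"offset": [0, 0, 0], "turn": -6.8, "fingers": 0},
    {"offset": [0, 0, 0], "turn": 0, "fingers": 0}
  ]
}}

```text
clock: 0.52
ee_pos: [0.1719, 0.5746, 0.2091]
orientation: [[0.982, 0.187, -0.0], [0.187, -0.982, -0.001], [-0.0, 0.001, -1.0]]
wrist_force: [0.4, -0.6, -0.2]
gripper_width: 0.0256
grasp_force: 0.0
```

Request:
{"method": "carry_out", "body": {
  "plan": [
    {"offset": [0.026, 0.028, 0], "turn": 0, "fingers": 0},
    {"offset": [0.026, 0.028, 0], "turn": 0, "fingers": 0},
    {"offset": [0.026, 0.028, 0], "turn": 0, "fingers": 0},
    {"offset": [0.026, 0.028, 0], "turn": 0, "fingers": 0},
    {"offset": [0.026, 0.028, 0], "turn": 0, "fingers": 0}
  ]
}}

```text
clock: 0.93
ee_pos: [0.3264, 0.4596, 0.2095]
orientation: [[0.984, 0.179, -0.0], [0.179, -0.984, -0.0], [-0.0, 0.0, -1.0]]
wrist_force: [0.7, 0.9, 1.4]
gripper_width: -0.0001
grasp_force: 0.0
```

Request:
{"method": "carry_out", "body": {
  "plan": [
    {"offset": [0.026, 0.028, 0], "turn": 0, "fingers": 0},
    {"offset": [0.026, 0.028, 0], "turn": 0, "fingers": 0},
    {"offset": [0.026, 0.028, 0], "turn": 0, "fingers": 0},
    {"offset": [0.026, 0.028, 0], "turn": 0, "fingers": 0},
    {"offset": [0, 0, 0], "turn": 0, "fingers": 0}
  ]
}}

```text
clock: 1.35
ee_pos: [0.452, 0.3658, 0.2093]
orientation: [[0.985, 0.173, 0.0], [0.173, -0.985, -0.002], [-0.0, 0.002, -1.0]]
wrist_force: [-1.3, 0.9, -0.2]
gripper_width: 0.0
grasp_force: 0.0
```

Request:
{"method": "carry_out", "body": {
  "plan": [
    {"offset": [0.017, 0.029, 0], "turn": 0, "fingers": 0},
    {"offset": [0, 0, 0.035], "turn": 0, "fingers": 0},
    {"offset": [0, 0, 0.035], "turn": 0, "fingers": 0},
    {"offset": [0, 0, 0.03], "turn": 0, "fingers": 0},
    {"offset": [0, 0, 0], "turn": 0, "fingers": 0}
  ]
}}

```text
clock: 1.77
ee_pos: [0.4671, 0.3418, 0.1017]
orientation: [[0.984, 0.179, -0.009], [0.178, -0.984, -0.008], [-0.011, 0.006, -1.0]]
wrist_force: [-0.2, -0.3, -1.8]
gripper_width: 0.0
grasp_force: 0.0
```

```bash
python3 - <<'E'
from h import *
print(robot.get_obs()['ee_pos'])
a,_=cams.snapshot('scene');b,_=cams.snapshot('top');c,_=cams.snapshot('wrist')
f=lambda i:cv2.resize(i[150:280,260:440],(500,361))
c=cv2.resize(c,(360,225))
o=np.zeros((590,800,3),np.uint8);o[:361,:400]=f(a)[:, :400];o[:361,400:]=f(b)[:,:400];o[365:590,:360]=c
cv2.imwrite('pics/a.png',o)
E
```

```text
[0.46712378 0.34176617 0.10167344]
```

View pics/a.png

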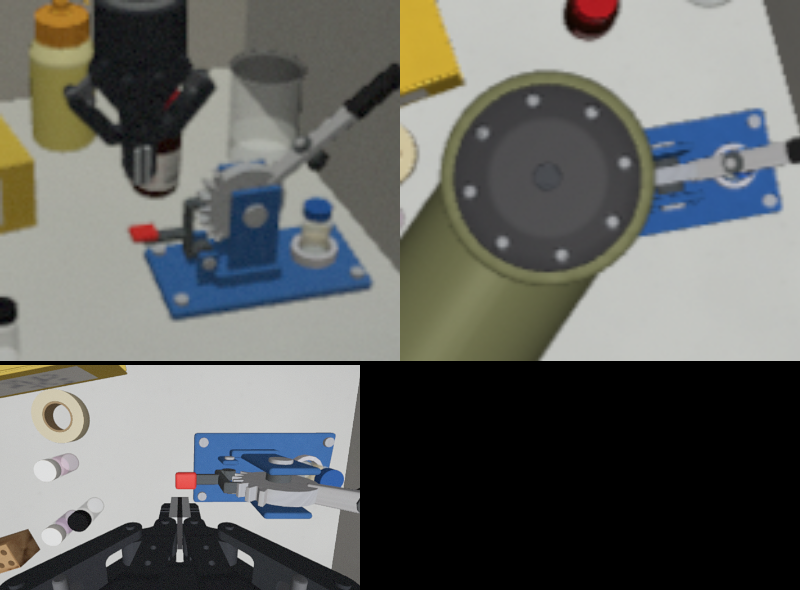

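The closed fingers hang above the tab, which is at about (143,232) in the scene crop. The knuckles stick out along the press's length and would come close to the wheel, so I'll turn the tool 90° first.

Request:
{"method": "carry_out", "body": {
  "plan": [
    {"offset": [0, 0, 0], "turn": 7, "fingers": 0},
    {"offset": [0, 0, 0], "turn": 7, "fingers": 0},
    {"offset": [0, 0, 0], "turn": 7, "fingers": 0},
    {"offset": [0, 0, 0], "turn": 7, "fingers": 0},
    {"offset": [0, 0, 0], "turn": 7, "fingers": 0}
  ]
}}

```text
clock: 2.33
ee_pos: [0.4712, 0.3457, 0.1134]
orientation: [[0.907, -0.42, 0.004], [-0.42, -0.907, 0.003], [0.002, -0.005, -1.0]]
wrist_force: [0.7, 0.1, -0.6]
gripper_width: 0.0001
grasp_force: 0.0
```

Request:
{"method": "carry_out", "body": {
  "plan": [
    {"offset": [0, 0, 0], "turn": 7, "fingers": 0},
    {"offset": [0, 0, 0], "turn": 7, "fingers": 0},
    {"offset": [0, 0, 0], "turn": 7, "fingers": 0},
    {"offset": [0, 0, 0], "turn": 7, "fingers": 0},
    {"offset": [0, 0, 0], "turn": 7, "fingers": 0}
  ]
}}

```text
clock: 2.75
ee_pos: [0.4713, 0.3457, 0.1134]
orientation: [[0.502, -0.865, 0.004], [-0.865, -0.502, 0.003], [-0.001, -0.005, -1.0]]
wrist_force: [-0.4, 0.0, -0.2]
gripper_width: 0.0001
grasp_force: 0.0
```

Request:
{"method": "carry_out", "body": {
  "plan": [
    {"offset": [0, 0, 0], "turn": 7, "fingers": 0},
    {"offset": [0, 0, 0], "turn": 7, "fingers": 0},
    {"offset": [0, 0, 0], "turn": 6, "fingers": 0},
    {"offset": [0, 0, 0], "turn": 0, "fingers": 0},
    {"offset": [0, 0, 0], "turn": 0, "fingers": 0}
  ]
}}

```text
clock: 3.17
ee_pos: [0.4709, 0.3454, 0.1123]
orientation: [[0.186, -0.983, 0.003], [-0.983, -0.186, 0.003], [-0.002, -0.003, -1.0]]
wrist_force: [-0.3, -0.1, -0.7]
gripper_width: -0.0001
grasp_force: 0.0
```

Request:
{"method": "carry_out", "body": {
  "plan": [
    {"offset": [0.006, -0.001, 0.01], "turn": 0, "fingers": 0},
    {"offset": [0, 0, 0.015], "turn": 0, "fingers": 0},
    {"offset": [0, 0, 0.01], "turn": 0, "fingers": 0},
    {"offset": [0, 0, 0], "turn": 0, "fingers": 0},
    {"offset": [0, 0, 0], "turn": 0, "fingers": 0}
  ]
}}

```text
clock: 3.58
ee_pos: [0.4721, 0.3382, 0.074]
orientation: [[0.184, -0.983, -0.001], [-0.983, -0.184, -0.002], [0.001, 0.001, -1.0]]
wrist_force: [0.2, 0.2, 0.3]
gripper_width: 0.0001
grasp_force: 0.0
```

Request:
{"method": "carry_out", "body": {
  "plan": [
    {"offset": [0, 0, 0.004], "turn": 0, "fingers": 0},
    {"offset": [0, 0, 0.004], "turn": 0, "fingers": 0},
    {"offset": [0, 0, 0.004], "turn": 0, "fingers": 0},
    {"offset": [0, 0, 0.003], "turn": 0, "fingers": 0},
    {"offset": [0, 0, 0], "turn": 0, "fingers": 0}
  ]
}}

```text
clock: 4.0
ee_pos: [0.4719, 0.3384, 0.0588]
orientation: [[0.183, -0.983, -0.001], [-0.983, -0.183, -0.001], [0.001, 0.001, -1.0]]
wrist_force: [0.2, -0.4, -0.4]
gripper_width: 0.0001
grasp_force: 0.0
```

Request:
{"method": "carry_out", "body": {
  "plan": [
    {"offset": [0, 0, 0.002], "turn": 0, "fingers": 0},
    {"offset": [0, 0, 0.002], "turn": 0, "fingers": 0},
    {"offset": [0, 0, 0.002], "turn": 0, "fingers": 0},
    {"offset": [0, 0, 0.002], "turn": 0, "fingers": 0},
    {"offset": [0, 0, 0], "turn": 0, "fingers": 0}
  ]
}}

```text
clock: 4.42
ee_pos: [0.472, 0.3385, 0.0511]
orientation: [[0.183, -0.983, -0.001], [-0.983, -0.183, -0.001], [0.0, 0.001, -1.0]]
wrist_force: [0.1, 0.0, 0.6]
gripper_width: 0.0003
grasp_force: 0.0
```

```bash
python3 - <<'E'
from h import *
a,_=cams.snapshot('scene');c,_=cams.snapshot('wrist')
print(robot.get_obs()['wrist_force'])
o=np.zeros((590,800,3),np.uint8);o[:,:400]=cv2.resize(a[190:285,285:350],(400,590));o[:400,400:]=cv2.resize(c,(640,400))[:,100:500]
cv2.imwrite('pics/b.png',o)
E
```

```text
[-1.27318614 -0.28190405 -0.05666776]
```

View pics/b.png

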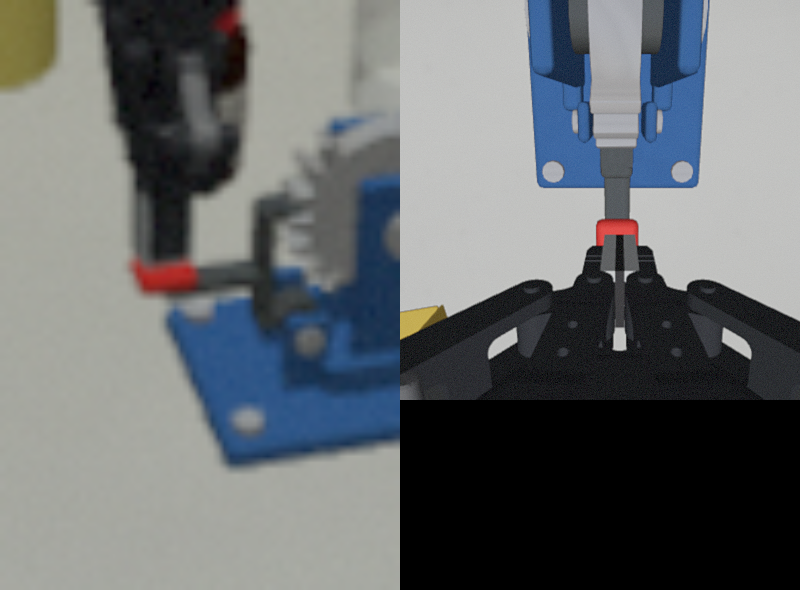

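The tips sit on the red tab (near (165,275) in the left crop) and the pawl has swung away from the wheel. I'll press on until the stop shows in the force.

Request:
{"method": "carry_out", "body": {
  "plan": [
    {"offset": [0, 0, 0.001], "turn": 0, "fingers": 0},
    {"offset": [0, 0, 0.001], "turn": 0, "fingers": 0},
    {"offset": [0, 0, 0.001], "turn": 0, "fingers": 0},
    {"offset": [0, 0, 0], "turn": 0, "fingers": 0},
    {"offset": [0, 0, 0], "turn": 0, "fingers": 0}
  ]
}}

```text
clock: 4.93
ee_pos: [0.4722, 0.3386, 0.0486]
orientation: [[0.183, -0.983, -0.0], [-0.983, -0.183, -0.0], [0.0, 0.0, -1.0]]
wrist_force: [-0.5, -0.5, -0.1]
gripper_width: 0.0002
grasp_force: 0.0
```

```bash
python3 - <<'E'
from h import *
for n in('scene','wrist'):
    im,d,W,m=pts(n)
    H,S,V=cv2.split(cv2.cvtColor(im,cv2.COLOR_BGR2HSV)); mk=((H<8)|(H>172))&(S>140)&(V>70)
    if n=='scene': mk[:215]=0
    k,l,st,c=cv2.connectedComponentsWithStats(mk.astype(np.uint8))
    for i in range(1,k):
        if st[i,4]>15:
            w=W[l==i]; print(n,st[i],np.nanmedian(w,0),np.nanpercentile(w[:,2],[5,50,90]))
for _ in range(3): print(robot.get_obs()['wrist_force'], robot.get_obs()['effort'])
E
```

```text
scene [307 233  10   4  31] [0.46459958 0.33801219 0.06759878] [0.06452305 0.06759878 0.06975596]
wrist [296 221  43  25 646] [0.47656705 0.32868321 0.06895071] [0.06676511 0.06895071 0.07011432]
[ 0.06522676 -0.44193687  0.19975104] [-8.30129338e-04 -3.52603734e+01  3.36411023e+01  6.71279937e+00
 -1.35345101e-03  4.33993330e-05]
[ 0.06522676 -0.44193687  0.19975104] [-8.30129338e-04 -3.52603734e+01  3.36411023e+01  6.71279937e+00
 -1.35345101e-03  4.33993330e-05]
[ 0.06522676 -0.44193687  0.19975104] [-8.30129338e-04 -3.52603734e+01  3.36411023e+01  6.71279937e+00
 -1.35345101e-03  4.33993330e-05]
```

```bash
python3 - <<'E'
from h import *
im,d,W,m=pts('scene'); print(robot.get_obs()['ee_pos'],robot.get_obs()['clock'])
for v in range(218,242,2): print(v,[ (im[v,u].tolist(),np.round(W[v,u],3).tolist()) for u in (308,312,315)])
c,_=cams.snapshot('wrist')
cv2.imwrite('pics/c.png',np.hstack([cv2.resize(im[205:250,285:330],(400,400),interpolation=cv2.INTER_NEAREST),cv2.resize(c[200:300,270:370],(400,400))]))
E
```

```text
[0.47227328 0.33872394 0.04873901] 5.0833
218 [([19, 16, 20], [0.453, 0.349, 0.124]), ([17, 19, 19], [0.417, 0.342, 0.147]), ([35, 36, 33], [0.419, 0.335, 0.146])]
220 [([24, 24, 21], [0.457, 0.349, 0.116]), ([21, 21, 22], [0.424, 0.342, 0.137]), ([21, 18, 17], [0.428, 0.335, 0.135])]
222 [([75, 78, 76], [0.462, 0.348, 0.107]), ([26, 28, 29], [0.433, 0.341, 0.126]), ([37, 37, 35], [0.441, 0.333, 0.12])]
224 [([89, 90, 87], [0.464, 0.348, 0.1]), ([38, 37, 36], [0.461, 0.339, 0.101]), ([74, 75, 71], [0.459, 0.332, 0.102])]
226 [([92, 93, 90], [0.466, 0.348, 0.093]), ([29, 29, 28], [0.459, 0.339, 0.097]), ([73, 74, 71], [0.462, 0.331, 0.094])]
228 [([81, 83, 82], [0.468, 0.348, 0.086]), ([30, 28, 26], [0.458, 0.339, 0.092]), ([81, 82, 83], [0.46, 0.332, 0.091])]
230 [([84, 87, 83], [0.464, 0.348, 0.082]), ([34, 34, 32], [0.461, 0.339, 0.084]), ([85, 84, 85], [0.462, 0.331, 0.083])]
232 [([88, 90, 88], [0.462, 0.348, 0.078]), ([54, 57, 54], [0.459, 0.339, 0.08]), ([71, 77, 121], [0.463, 0.331, 0.077])]
234 [([42, 48, 159], [0.468, 0.348, 0.068]), ([40, 46, 178], [0.467, 0.338, 0.068]), ([36, 41, 171], [0.468, 0.331, 0.067])]
236 [([47, 53, 133], [0.463, 0.348, 0.066]), ([32, 34, 116], [0.467, 0.338, 0.062]), ([23, 28, 94], [0.465, 0.331, 0.063])]
238 [([157, 166, 164], [0.546, 0.342, -0.001]), ([122, 124, 122], [0.466, 0.338, 0.057]), ([128, 129, 126], [nan, nan, nan])]
240 [([159, 168, 166], [0.539, 0.343, -0.002]), ([133, 116, 102], [0.54, 0.332, -0.003]), ([131, 124, 118], [0.514, 0.326, 0.016])]
```

View pics/c.png

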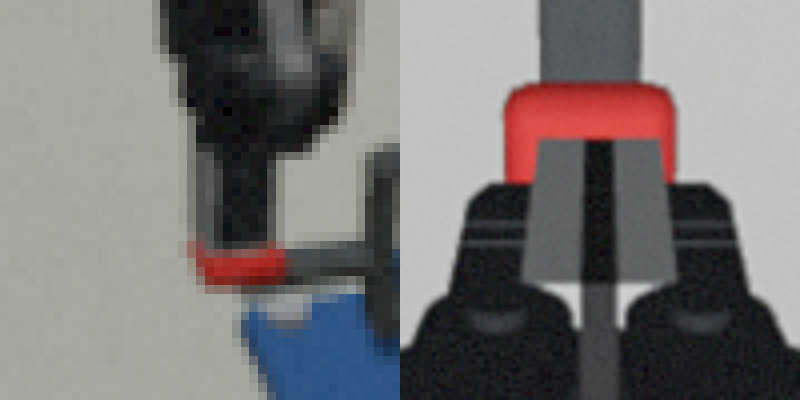

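The picture shows the visible fingertips ending at z≈0.075, just above a tab that hasn't moved. That makes the real tips about 24 mm short of the reported TCP, and it explains why there was no force. I'll go down further while watching the force.

Request:
{"method": "carry_out", "body": {
  "plan": [
    {"offset": [0, 0, 0.003], "turn": 0, "fingers": 0},
    {"offset": [0, 0, 0.003], "turn": 0, "fingers": 0},
    {"offset": [0, 0, 0.002], "turn": 0, "fingers": 0},
    {"offset": [0, 0, 0], "turn": 0, "fingers": 0},
    {"offset": [0, 0, 0], "turn": 0, "fingers": 0}
  ]
}}

```text
clock: 5.55
ee_pos: [0.4723, 0.3388, 0.0407]
orientation: [[0.183, -0.983, 0.0], [-0.983, -0.183, -0.0], [0.0, -0.0, -1.0]]
wrist_force: [-0.7, 1.2, 1.6]
gripper_width: 0.0
grasp_force: 0.9
```

Request:
{"method": "carry_out", "body": {
  "plan": [
    {"offset": [0, 0, 0.002], "turn": 0, "fingers": 0},
    {"offset": [0, 0, 0.002], "turn": 0, "fingers": 0},
    {"offset": [0, 0, 0.001], "turn": 0, "fingers": 0},
    {"offset": [0, 0, 0], "turn": 0, "fingers": 0},
    {"offset": [0, 0, 0], "turn": 0, "fingers": 0}
  ]
}}

```text
clock: 5.97
ee_pos: [0.4721, 0.3382, 0.0353]
orientation: [[0.183, -0.983, -0.001], [-0.983, -0.183, -0.001], [0.001, 0.001, -1.0]]
wrist_force: [0.4, 1.4, 2.0]
gripper_width: -0.0
grasp_force: 0.6
```

```bash
cat > tab.py <<'E'
from h import *
for n in('scene','wrist'):
    im,d,W,m=pts(n)
    H,S,V=cv2.split(cv2.cvtColor(im,cv2.COLOR_BGR2HSV)); mk=((H<8)|(H>172))&(S>140)&(V>70)
    if n=='scene': mk[:215]=0
    k,l,st,c=cv2.connectedComponentsWithStats(mk.astype(np.uint8))
    for i in range(1,k):
        if st[i,4]>15:
            w=W[l==i]; print(n,st[i],np.nanmedian(w,0),np.nanpercentile(w[:,2],[5,50,90]))
im,d,W,m=pts('scene')
for v in range(224,244,2): print(v,im[v,311],np.round(W[v,311],3))
print(robot.get_obs()['ee_pos'],robot.get_obs()['wrist_force'])
E
python3 tab.py; python3 -c "
from bench import robot;print(robot.grasp_offset)"
```

```text
scene [305 237  10   6  36] [0.46457394 0.34540215 0.05281794] [0.04946963 0.05281794 0.0556163 ]
wrist [296 233  10  13  85] [0.48192398 0.33411822 0.05631483] [0.0541358  0.05631483 0.05818136]
wrist [335 236   3  10  16] [0.46572056 0.33182758 0.05640834] [0.05558056 0.05640834 0.06475033]
224 [22 23 23] [0.428 0.344 0.124]
226 [20 22 21] [0.428 0.344 0.118]
228 [33 30 28] [0.438 0.343 0.106]
230 [31 32 30] [0.456 0.341 0.087]
232 [23 24 20] [0.458 0.341 0.081]
234 [29 22 24] [0.452 0.342 0.079]
236 [42 42 41] [0.456 0.341 0.07 ]
238 [ 64  68 147] [0.465 0.34  0.058]
240 [ 29  36 143] [0.462 0.341 0.054]
242 [77 81 84] [0.465 0.34  0.045]
[0.47211228 0.33821813 0.03531168] [-1.18886278  0.48346991  1.09924192]
0.0187
```

Request:
{"method": "carry_out", "body": {
  "plan": [
    {"offset": [0, 0, 0.002], "turn": 0, "fingers": 0},
    {"offset": [0, 0, 0.001], "turn": 0, "fingers": 0},
    {"offset": [0, 0, 0.001], "turn": 0, "fingers": 0},
    {"offset": [0, 0, 0], "turn": 0, "fingers": 0},
    {"offset": [0, 0, 0], "turn": 0, "fingers": 0}
  ]
}}

```text
clock: 6.53
ee_pos: [0.4725, 0.3388, 0.0336]
orientation: [[0.183, -0.983, 0.001], [-0.983, -0.183, 0.0], [0.0, -0.001, -1.0]]
wrist_force: [-5.0, -0.6, 10.3]
gripper_width: 0.0002
grasp_force: 5.3
```

Request:
{"method": "carry_out", "body": {
  "plan": [
    {"offset": [0, 0, 0.001], "turn": 0, "fingers": 0},
    {"offset": [0, 0, 0.001], "turn": 0, "fingers": 0},
    {"offset": [0, 0, 0], "turn": 0, "fingers": 0},
    {"offset": [0, 0, 0], "turn": 0, "fingers": 0},
    {"offset": [0, 0, 0], "turn": 0, "fingers": 0}
  ]
}}

```text
clock: 6.95
ee_pos: [0.4727, 0.3389, 0.0331]
orientation: [[0.184, -0.983, 0.002], [-0.983, -0.184, 0.0], [-0.0, -0.002, -1.0]]
wrist_force: [-8.8, -3.0, 17.0]
gripper_width: -0.0002
grasp_force: 8.8
```

```bash
python3 tab.py
```

```text
scene [305 238  10   5  35] [0.46497508 0.34741764 0.05130144] [0.04826444 0.05130144 0.0538793 ]
wrist [297 234   7  12  66] [0.48225018 0.33465455 0.05492417] [0.0527205  0.05492417 0.05715805]
wrist [335 235   5  11  34] [0.46604397 0.33204411 0.05516489] [0.05280076 0.05516489 0.06351288]
224 [29 28 25] [0.43  0.344 0.123]
226 [18 16 15] [0.425 0.344 0.12 ]
228 [27 26 27] [0.437 0.343 0.107]
230 [26 26 24] [0.458 0.341 0.086]
232 [33 30 30] [0.459 0.341 0.079]
234 [28 26 25] [0.456 0.341 0.076]
236 [35 31 32] [0.457 0.341 0.069]
238 [ 64  65 111] [0.465 0.34  0.058]
240 [ 36  40 163] [0.462 0.341 0.054]
242 [39 41 71] [0.463 0.34  0.047]
[0.47276105 0.33891844 0.03319182] [-8.9160855  -1.32190267 18.09083164]
```

The pawl is at its stop: 17 N on the wrist and the tab top at about 0.054. Next I'll retreat upward and move over the grip.

Request:
{"method": "carry_out", "body": {
  "plan": [
    {"offset": [0, 0, -0.02], "turn": 0, "fingers": 0},
    {"offset": [0, 0, -0.041], "turn": 0, "fingers": 0},
    {"offset": [0, 0, -0.041], "turn": 0, "fingers": 0},
    {"offset": [0, 0, -0.041], "turn": 0, "fingers": 0},
    {"offset": [0, 0, -0.041], "turn": 0, "fingers": 0}
  ]
}}

```text
clock: 7.52
ee_pos: [0.4718, 0.338, 0.215]
orientation: [[0.183, -0.983, -0.001], [-0.983, -0.183, -0.001], [0.001, 0.001, -1.0]]
wrist_force: [1.8, 1.3, 0.2]
gripper_width: -0.0001
grasp_force: 0.0
```

Request:
{"method": "carry_out", "body": {
  "plan": [
    {"offset": [0, 0, -0.024], "turn": 0, "fingers": 0},
    {"offset": [0.03, 0, 0], "turn": 0, "fingers": 0},
    {"offset": [0.03, 0, 0], "turn": 0, "fingers": 0},
    {"offset": [0.03, 0, 0], "turn": 0, "fingers": 0},
    {"offset": [0.03, 0, 0], "turn": 0, "fingers": 0}
  ]
}}

```text
clock: 7.93
ee_pos: [0.4939, 0.2193, 0.237]
orientation: [[0.183, -0.983, -0.001], [-0.983, -0.183, -0.001], [0.001, 0.001, -1.0]]
wrist_force: [0.7, -0.2, 0.2]
gripper_width: 0.0
grasp_force: 0.0
```

Request:
{"method": "carry_out", "body": {
  "plan": [
    {"offset": [0.03, 0, 0], "turn": 0, "fingers": 0},
    {"offset": [0.03, 0, 0], "turn": 0, "fingers": 0},
    {"offset": [0.015, 0, 0], "turn": 0, "fingers": 0},
    {"offset": [0, 0, 0], "turn": 0, "fingers": 0},
    {"offset": [0, 0, 0], "turn": 0, "fingers": 0}
  ]
}}

```text
clock: 8.35
ee_pos: [0.5078, 0.1462, 0.2372]
orientation: [[0.181, -0.983, -0.001], [-0.983, -0.181, -0.0], [0.0, 0.001, -1.0]]
wrist_force: [-0.1, 1.0, 0.5]
gripper_width: -0.0001
grasp_force: 0.0
```

```bash
python3 - <<'E'
from h import *
a,_=cams.snapshot('scene');c,_=cams.snapshot('wrist')
o=robot.get_obs(); p=o['ee_pos']-np.array([.504,.177,0]); print(o['ee_pos'],'press x,y',p@[-.182,.983,0],p@[-.983,-.182,0],o['wrist_force'],o['joints'])
cv2.imwrite('pics/d.png',np.hstack([cv2.resize(a[130:280,290:440],(400,400)),cv2.resize(c,(640,400))[:,120:520]]))
E
```

```text
[0.50769295 0.14737005 0.23716762] press x,y -0.029798355803782203 0.001762480837881798 [-0.73975162 -0.31948887  0.48373473] [ 6.63191456e-01 -1.44032877e-01 -4.23883670e-02 -2.14786123e-04
 -1.67340264e+00 -4.79104260e-01]
```

View pics/d.png

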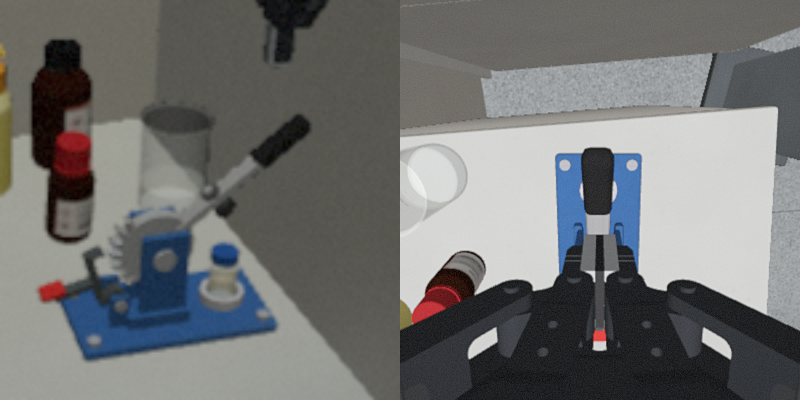

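The pawl is swung off the wheel, with the tab low at (50,290) in the left crop. The fingers are lined up over the grip (near (598,180) in the wrist view), so I'll descend.

Request:
{"method": "carry_out", "body": {
  "plan": [
    {"offset": [0, 0, 0.02], "turn": 0, "fingers": 0},
    {"offset": [0, 0, 0.02], "turn": 0, "fingers": 0},
    {"offset": [0, 0, 0.012], "turn": 0, "fingers": 0},
    {"offset": [0, 0, 0.006], "turn": 0, "fingers": 0},
    {"offset": [0, 0, 0], "turn": 0, "fingers": 0}
  ]
}}

```text
clock: 8.87
ee_pos: [0.5072, 0.1472, 0.1781]
orientation: [[0.184, -0.983, -0.002], [-0.983, -0.184, -0.002], [0.001, 0.003, -1.0]]
wrist_force: [-0.3, -0.4, -0.6]
gripper_width: -0.0
grasp_force: 0.0
```

Request:
{"method": "carry_out", "body": {
  "plan": [
    {"offset": [0.002, 0, 0.004], "turn": 0, "fingers": 0},
    {"offset": [0.002, 0, 0.004], "turn": 0, "fingers": 0},
    {"offset": [0.003, 0, 0.004], "turn": 0, "fingers": 0},
    {"offset": [0.003, 0, 0.004], "turn": 0, "fingers": 0},
    {"offset": [0.003, 0, 0.004], "turn": 0, "fingers": 0}
  ]
}}

```text
clock: 9.28
ee_pos: [0.5108, 0.1339, 0.1603]
orientation: [[0.183, -0.983, 0.002], [-0.983, -0.183, 0.0], [-0.0, -0.002, -1.0]]
wrist_force: [-0.3, -0.3, 2.8]
gripper_width: 0.0002
grasp_force: 1.0
```

Request:
{"method": "carry_out", "body": {
  "plan": [
    {"offset": [0.002, 0, 0.005], "turn": 0, "fingers": 0},
    {"offset": [0.002, 0, 0.005], "turn": 0, "fingers": 0},
    {"offset": [0.003, 0, 0.006], "turn": 0, "fingers": 0},
    {"offset": [0.003, 0, 0.006], "turn": 0, "fingers": 0},
    {"offset": [0.003, 0, 0.006], "turn": 0, "fingers": 0}
  ]
}}

```text
clock: 9.7
ee_pos: [0.5127, 0.121, 0.1311]
orientation: [[0.183, -0.983, 0.0], [-0.983, -0.183, -0.0], [0.0, -0.0, -1.0]]
wrist_force: [0.7, 0.3, 2.4]
gripper_width: -0.0
grasp_force: 1.1
```

Request:
{"method": "carry_out", "body": {
  "plan": [
    {"offset": [0.003, 0, 0.006], "turn": 0, "fingers": 0},
    {"offset": [0.002, 0, 0.006], "turn": 0, "fingers": 0},
    {"offset": [0.002, 0, 0.006], "turn": 0, "fingers": 0},
    {"offset": [0.001, 0, 0.006], "turn": 0, "fingers": 0},
    {"offset": [0.001, 0, 0.005], "turn": 0, "fingers": 0}
  ]
}}

```text
clock: 10.12
ee_pos: [0.5142, 0.1123, 0.1019]
orientation: [[0.183, -0.983, -0.001], [-0.983, -0.183, -0.0], [0.0, 0.001, -1.0]]
wrist_force: [0.4, -0.9, 2.8]
gripper_width: -0.0005
grasp_force: 1.0
```

Request:
{"method": "carry_out", "body": {
  "plan": [
    {"offset": [0.001, 0, 0.005], "turn": 0, "fingers": 0},
    {"offset": [0.001, 0, 0.005], "turn": 0, "fingers": 0},
    {"offset": [0.001, 0, 0.005], "turn": 0, "fingers": 0},
    {"offset": [0, 0, 0.004], "turn": 0, "fingers": 0},
    {"offset": [0, 0, 0.003], "turn": 0, "fingers": 0}
  ]
}}

```text
clock: 10.53
ee_pos: [0.5147, 0.1095, 0.0801]
orientation: [[0.183, -0.983, -0.0], [-0.983, -0.183, -0.0], [0.0, 0.0, -1.0]]
wrist_force: [0.4, -1.5, 2.1]
gripper_width: 0.0001
grasp_force: 1.0
```

Request:
{"method": "carry_out", "body": {
  "plan": [
    {"offset": [0, 0, 0.003], "turn": 0, "fingers": 0},
    {"offset": [0, 0, 0.002], "turn": 0, "fingers": 0},
    {"offset": [0, 0, 0.001], "turn": 0, "fingers": 0},
    {"offset": [0, 0, 0], "turn": 0, "fingers": 0},
    {"offset": [0, 0, 0], "turn": 0, "fingers": 0}
  ]
}}

```text
clock: 10.95
ee_pos: [0.5148, 0.1099, 0.0745]
orientation: [[0.183, -0.983, -0.0], [-0.983, -0.183, 0.0], [-0.0, 0.0, -1.0]]
wrist_force: [-0.2, -0.0, 1.0]
gripper_width: -0.0004
grasp_force: 0.3
```

Request:
{"method": "carry_out", "body": {
  "plan": [
    {"offset": [0, 0, 0.002], "turn": 0, "fingers": 0},
    {"offset": [0, 0, 0.001], "turn": 0, "fingers": 0},
    {"offset": [0, 0, 0.001], "turn": 0, "fingers": 0},
    {"offset": [0, 0, 0], "turn": 0, "fingers": 0},
    {"offset": [0, 0, 0], "turn": 0, "fingers": 0}
  ]
}}

```text
clock: 11.37
ee_pos: [0.5149, 0.1097, 0.0714]
orientation: [[0.183, -0.983, 0.0], [-0.983, -0.183, 0.0], [0.0, -0.0, -1.0]]
wrist_force: [-3.0, -1.1, 5.3]
gripper_width: -0.0003
grasp_force: 2.7
```

Request:
{"method": "carry_out", "body": {
  "plan": [
    {"offset": [0, 0, 0.001], "turn": 0, "fingers": 0},
    {"offset": [0, 0, 0.001], "turn": 0, "fingers": 0},
    {"offset": [0, 0, 0], "turn": 0, "fingers": 0},
    {"offset": [0, 0, 0], "turn": 0, "fingers": 0},
    {"offset": [0, 0, 0], "turn": 0, "fingers": 0}
  ]
}}

```text
clock: 11.78
ee_pos: [0.5152, 0.1097, 0.0711]
orientation: [[0.183, -0.983, 0.002], [-0.983, -0.183, 0.0], [0.0, -0.002, -1.0]]
wrist_force: [-7.7, -0.2, 12.4]
gripper_width: 0.0
grasp_force: 6.6
```

The force climbs steeply, so the arm is at its stop. One small extra push, then I'll let go, move straight up and check.

Request:
{"method": "carry_out", "body": {
  "plan": [
    {"offset": [0, 0, 0.001], "turn": 0, "fingers": 0},
    {"offset": [0, 0, 0], "turn": 0, "fingers": 0},
    {"offset": [0, 0, 0], "turn": 0, "fingers": 0},
    {"offset": [0, 0, -0.004], "turn": 0, "fingers": 0},
    {"offset": [0, 0, -0.02], "turn": 0, "fingers": 0}
  ]
}}

```text
clock: 12.2
ee_pos: [0.5129, 0.1096, 0.0885]
orientation: [[0.183, -0.983, -0.005], [-0.983, -0.183, -0.001], [-0.0, 0.006, -1.0]]
wrist_force: [-0.5, 0.6, -0.7]
gripper_width: -0.0
grasp_force: 0.0
```

Request:
{"method": "carry_out", "body": {
  "plan": [
    {"offset": [0, 0, -0.035], "turn": 0, "fingers": 0},
    {"offset": [0, 0, -0.035], "turn": 0, "fingers": 0},
    {"offset": [0, 0, -0.035], "turn": 0, "fingers": 0},
    {"offset": [0, 0, 0], "turn": 0, "fingers": 0},
    {"offset": [0, 0, 0], "turn": 0, "fingers": 0}
  ]
}}

```text
clock: 12.62
ee_pos: [0.5158, 0.1105, 0.1987]
orientation: [[0.183, -0.983, 0.004], [-0.983, -0.183, 0.003], [-0.002, -0.004, -1.0]]
wrist_force: [0.0, -0.1, -0.5]
gripper_width: 0.0
grasp_force: 0.0
```

```bash
python3 - <<'E'
from h import *
a,_,W,_=pts('scene');c,_=cams.snapshot('wrist')
H,S,V=cv2.split(cv2.cvtColor(a,cv2.COLOR_BGR2HSV))
q=np.zeros(V.shape,bool);q[190:250,370:430]=V[190:250,370:430]<60
w=W[q]; w=w[~np.isnan(w).any(1)&(w[:,2]>.04)]; s=(w-[.504,.177,0])@[-.182,.983,0]
for lo in range(-115,-40,10):
    k=(s>lo/1e3)&(s<lo/1e3+.01); print(lo,k.sum(),np.percentile(w[k,2],95) if k.any() else '')
print(robot.get_obs()['ee_pos'],robot.get_obs()['wrist_force'],robot.get_obs()['clock'])
cv2.imwrite('pics/e.png',np.hstack([cv2.resize(a[130:280,290:440],(400,400)),cv2.resize(c,(640,400))[:,120:520]]))
E
```

```text
-115 0 
-105 0 
-95 11 0.09393828298016155
-85 28 0.09408119682162996
-75 30 0.09366638937311375
-65 31 0.09393873614322251
-55 23 0.09317083234168058
-45 0 
[0.51442542 0.10997102 0.1953503 ] [ 0.04137337  0.72714214 -0.85274423] 12.7167
```

View pics/e.png

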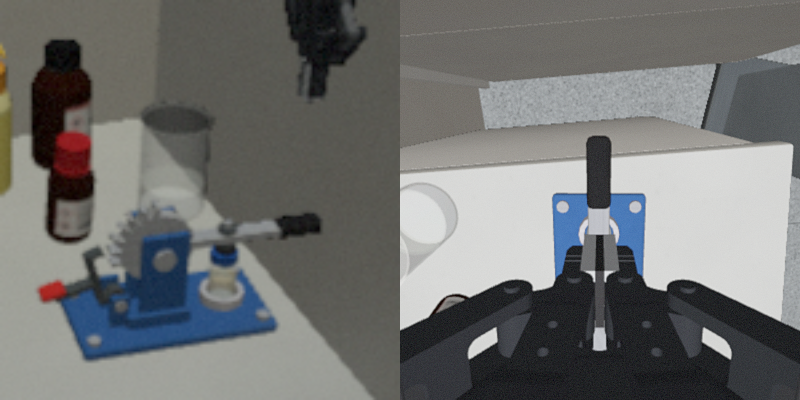

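The picture shows the arm level, with its grip top at z≈0.094 all along and the foot on the cap at about (222,250). The vial is upright, the robot is clear and nothing else has moved, so I'll hand in.

```bash
python3 -c "
from bench import robot
print(robot.close_job())"
```

```text
the job is handed in; nothing more can be done
None
```

The job is handed in, verdict not shown: the pawl was pressed to its stop, then the arm pushed down to its stop with the foot on the vial's cap, and the last images showed the vial upright and the robot clear.

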